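# Seat the proud vial and start the dry-block heater

### The job

One flat-capped vial in the dry-block heater stands higher than the other flat-capped ones because it is not seated: press it gently straight down with the shut fingertips until it sits fully home like them. Then press the long bar-shaped start key on the heater's front sill fully down, let it spring back and withdraw. Only press, do not pinch or lift anything, and do not touch the other vials (one has a tall dropper bulb), the other two keys or the things on the bench.

Things in the scene. Friction and masses are not known exactly. Their poses are not given: they have to be found in the camera images.
- heater: White dry-block heater, fixed, 245 by 220 mm (x by y), front to -x; origin on the bench, at its middle. Rear part 85 mm high with a grey metal block, top 90 mm above the bench: six wells at x = 15 and 65, y = -55, 0 and 55 mm, each holding a vial. Front sill (x -125 to -45 mm) 60 mm high: three black keys at x = -95, y = -60, 0 and 60 mm. Which vial or key is in which place varies.
- proud_vial: The unseated amber glass vial, 27 mm across, white flat cap 24 mm across, like the ordinary ones but 11 to 16 mm too high: amber glass shows under its cap. Origin at the centre of the cap's top, z up, 119 to 124 mm above the bench at the start, 108 mm when seated. Slides only straight up and down with 4 N of friction, stays where left, stops dead on its seat. Over 30 N is too rough.
- dropper_vial: A seated vial whose cap carries a narrow dropper bulb, 15 mm across and 18 mm high, so that it also stands tall; origin at the top of the bulb, 126 mm above the bench. Leave alone.
- vial1: An ordinary seated amber vial, white flat screw cap 24 mm across; origin at the centre of the cap's top, 108 mm above the bench. Leave alone.
- vial2: An ordinary seated amber vial, white flat screw cap 24 mm across; origin at the centre of the cap's top, 108 mm above the bench. Leave alone.
- vial3: An ordinary seated amber vial, white flat screw cap 24 mm across; origin at the centre of the cap's top, 108 mm above the bench. Leave alone.
- vial4: An ordinary seated amber vial, white flat screw cap 24 mm across; origin at the centre of the cap's top, 108 mm above the bench. Leave alone.
- bar_key: The start key: long bar-shaped black key, 14 mm (x) by 40 mm (y), axes parallel to the heater's. Origin at the centre of its top, 68 mm above the bench, 8 mm above the sill. Travels 5 mm straight down against a spring, 2 N at first and 4.5 N at the bottom, where it stops dead; springs back when let go. Over 30 N is too rough.
- round_key: Round black key, 18 mm across; origin at the centre of its top, 68 mm above the bench. Leave alone.
- square_key: Square black key, 16 mm wide; origin at the centre of its top, 68 mm above the bench. Leave alone.
- tip_box: Loose blue pipette-tip box with a green top plate, 125 by 85 by 56 mm high, standing on the heater's left (+y); origin at the centre of its underside. Leave alone.
- beaker: Loose empty glass beaker, 68 mm across and 90 mm high, on the heater's right (-y); origin at the centre of its underside. Leave alone.
- spare_vial: Loose spare amber vial standing on the bench on the heater's right (-y), 27 mm across and 55 mm high; origin at the centre of its underside. Leave alone.

How it is judged:
On the way, in this order (a step that is already met when the one before it is completed fails the run):
1. the proud vial is pressed down onto its seat (cap within 2 mm of the seated height) (z of proud_vial in the frame of heater below 0.11 m), for 0.2 s.
2. then the bar key is pressed down (at least 3.5 of its 5 mm) (z of bar_key in the frame of heater below 0.0645 m), for 0.1 s.
At the end, for the whole second after the job is handed in: The proud vial's cap is within 2 mm of its seated height, the bar key has been pressed (after that) and is up again, the other vials (3 mm) and keys are where they were, and the tip box, beaker and spare vial have moved less than 10 mm and are at rest (z of proud_vial in the frame of heater between 0.105 and 0.11 m and z of each of bar_key, round_key, square_key in the frame of heater above 0.067 m and distance of each of dropper_vial, vial1, vial2, vial3, vial4 from where it was at the start of the episode below 0.003 m and distance of each of tip_box, beaker, spare_vial from where it was at the start of the episode below 0.01 m and linear speed of each of tip_box, beaker, spare_vial below 0.02 m/s); the robot touches nothing.
It fails at once if another vial was touched (contact force between any of dropper_vial, vial1, vial2, vial3, vial4 and anything else above 0.5 N).
It fails at once if the round or the square key was touched (contact force between any of round_key, square_key and anything else above 0.5 N).
It fails at once if a thing on the bench beside the heater was shifted more than 10 mm or tipped (distance of any of tip_box, beaker, spare_vial from where it was at the start of the episode above 0.01 m or angle between any of tip_box, beaker, spare_vial's own z axis and vertical above 0.2 rad).
It fails at once if the proud vial was lifted (over 20 mm above its seat) or pinched between the fingers instead of pressed from above (z of proud_vial in the frame of heater above 0.128 m or (contact force between proud_vial and the fingers above 0.5 N and z of the grasp point in the frame of proud_vial below 0.006 m)).
It fails at once if not gentle: the vial or the bar key was pressed with more than 30 N (contact force between any of proud_vial, bar_key and anything else above 30 N).
It also fails if it takes over 45 s, if anything falls off the work surface, if the arm or the gripper's body presses on something with over 40 N, if the wrist force passes 120 N, or if a joint passes its speed limit or range.

### The arm

A 6-joint arm with a two-finger parallel gripper is mounted at the origin on the work surface. World frame = base frame: x ahead of the robot, y to its left, z up, the work surface at z = 0. Lengths are in m, angles in rad, forces in N, time in s.
With the tool pointing down it reaches from about 0.35 to 0.775 m from the base axis. Payload 7.3 kg.
Tool frame: the origin (TCP) lies at the very end of the fingers, on their centre line; the grasp point (between the pads) lies 19 mm behind it (arm.tcp_to_grasp is the distance from the TCP to the grasp point, in m); z points along the fingers, x is the direction in which the jaws open and shut, and the axes are right-handed (so a half turn about z gives the same grasp; the last joint's range is limited). The gripper opens to 92 mm and grips with 3 to 60 N. Pads are 19 mm wide; open, the fingers measure 130 mm over their backs; the gripper's body (75 mm by 190 mm) begins 47 mm behind the grasp point.
Start: joints at [-1.459, 0.342, 1.524, -0, 1.275, -0.146], TCP at [0.134, -0.508, 0.227] pointing down, gripper open.
Joint ranges: [-2.53, 2.53], [-0.77, 2.02], [0.04, 2.7], [-1, 4.14], [0.28, 2.66], [-3.11, 3.11]. Speed limits (rad/s): [2.57, 2.57, 3.14, 3.14, 3.14, 3.14].

### API

Orientations are given as [roll, pitch, yaw] about the fixed x, y, z axes, in that order (R = Rz(yaw) Ry(pitch) Rx(roll)).
In Python, from workcell import get_state, get_image, arm, cut_out gives the robot as it stands.
- The arm moves only by the shell command python3 -m pendant 'ROWS' [FORCE]. ROWS is JSON, one flat list of numbers, 5 for each row, row after row: the finger opening in mm, from 0 to 91.8, then the shift along the tool's x, y, z in mm, then the turn about the tool's z in rad. A call has 1 to 12 rows; each row is the pose to reach, as a shift and turn from the pose commanded when the call began, along the tool's axes at that moment; what a row does not reach only later rows make up. A row lasts 1/12 s, in which the tool goes at most 41.7 mm and 7.16 degrees, less where a joint would pass 70% of its speed; a pose out of reach is approached as far as the arm can. A call with a gripper value outside its range is refused whole. The fingers move at their own pace and stop on an object; FORCE is the grip in N (left out, the last holds). Time passes only in rows, so rows that repeat a pose let the fingers close. It gives the time, the measured TCP pose, the force and the opening at its end, in the units of the state.
- get_state(): the state, without advancing time (a new reading comes with each control period).
- get_image(name): name is "scene" or "side" or "wrist"; returns a dict with "pixels" (400x640x3 uint8, red, green, blue), "z_map" (400x640 float32, m along the optical axis (not along the pixel's ray), 0 where there is no reading), "fx", "fy", "cx", "cy" (pixels), "R" (3x3) and "t" (3): a world point X has camera coordinates R X + t. Camera axes: x right, y down, z forward; pixel columns grow to the right and rows downward; lengths in m; the calibration is good to about 2 mm. A picture is of the moment at which its call begins.
- arm.job_done(): hands the job in, once; it reports no verdict.
Trained networks look in a picture, given as the dict that the camera call returned (one of the last four; its "shot" number tells which), for a name from the list of things; names that differ only in an ending like _2 or _b are one class to them, and where a whole thing is asked for, a point or a joint stands for the part that bears it (a point fixed in the world has none). Each returns a list of dicts, best first, with "confidence" (0 to 1); they miss things now and then, are a little off and sometimes report something else, mostly with a low value. They report only what shows in the picture. A call takes as long as a camera call.
- cut_out(picture, label): "region" (400x640 bool, what is visible of it) and "xy" ([column, row] in pixels, amid what is visible of it).
The state is a dict: "t": time; "qpos": joint angles; "joint_vel": joint speeds; "joint_efforts": joint torques, N m; "tcp_pos": TCP position; "ee_rot": TCP orientation; "wrist_force": force on the tool from outside, world axes, zero at the start; "torque": the same for the moment, N m; "grip_width": opening from 0.0 (shut) to 1.0 (fully open).
Only numpy, scipy, OpenCV 4.12 (cv2) and the standard library are available. Lean on these libraries where they do the work, as an engineer would, in place of code of your own. Each camera call takes 0.05 s, during which the arm holds its last target.

## Working session

There is one attempt and no reset: what is moved stays moved. The work goes in short steps, Python scripts to look and compute and a shell command to move; the robot and the scene stay as the last step left them, time stands still between calls to the robot, and variables do not carry over. Pictures are saved under pics/ and viewed, and the job is handed in when it is done.

```bash
mkdir -p pics
cat > h.py <<'E'
import numpy as np,cv2
from workcell import get_state,get_image,arm,cut_out
def save(p,n): cv2.imwrite('pics/'+n,cv2.cvtColor(p['pixels'],cv2.COLOR_RGB2BGR))
def world(p,m):
    v,u=np.nonzero(m&(p['z_map']>0)); z=p['z_map'][v,u]
    c=np.stack([(u-p['cx'])/p['fx']*z,(v-p['cy'])/p['fy']*z,z])
    return (np.array(p['R']).T@(c-np.array(p['t']).reshape(3,1))).T
E
python3 - <<'E'
from h import *
s=get_state();print(s['t'],s['tcp_pos'],s['ee_rot'],s['grip_width'],s['wrist_force'])
for n in ['scene','side']:
    p=get_image(n);save(p,n+'1.png')
    for l in ['heater','proud_vial','dropper_vial','vial1','bar_key','round_key','square_key','tip_box','beaker','spare_vial']:
        for d in cut_out(p,l)[:5]:
            w=world(p,d['region'])
            if len(w)==0: continue
            zt=np.percentile(w[:,2],97); top=w[abs(w[:,2]-zt)<.003]
            print(n,l,round(d['confidence'],2),np.round(d['xy']),'n',len(w),'ztop %.4f'%zt,'topmid',np.round((top.min(0)+top.max(0))/2,4)[:2],np.round(np.median(top,0),4))
E
```

```text
0.0 [ 0.13382904 -0.50722779  0.22603424] [-3.14135650e+00  1.52950561e-03 -1.31300135e+00] 1.0002212620701603 [-0.62317738 -0.51586202  0.83386559]
scene heater 0.56 [284. 235.] n 10131 ztop 0.0906 topmid [ 0.6045 -0.0067] [0.6159 0.0077 0.0892]
scene proud_vial 0.63 [246. 203.] n 215 ztop 0.1211 topmid [ 0.6354 -0.0601] [ 0.6347 -0.06    0.1197]
scene dropper_vial 0.73 [304. 211.] n 145 ztop 0.1243 topmid [0.5824 0.0494] [0.5829 0.0493 0.1235]
scene vial1 0.67 [291. 229.] n 157 ztop 0.1085 topmid [0.6314 0.0501] [0.6311 0.0508 0.1069]
scene vial1 0.64 [267. 216.] n 145 ztop 0.1087 topmid [ 0.6332 -0.0053] [ 0.6335 -0.0046  0.1073]
scene vial1 0.6 [280. 200.] n 136 ztop 0.1084 topmid [ 0.5827 -0.007 ] [ 0.5829 -0.0072  0.107 ]
scene bar_key 0.51 [295. 180.] n 110 ztop 0.0686 topmid [ 0.4759 -0.069 ] [ 0.4764 -0.07    0.067 ]
scene bar_key 0.39 [305. 212.] n 146 ztop 0.1243 topmid [0.5818 0.0494] [0.5826 0.0495 0.1235]
scene round_key 0.44 [339. 197.] n 46 ztop 0.0686 topmid [0.472  0.0508] [0.472  0.0504 0.0669]
scene square_key 0.4 [339. 198.] n 55 ztop 0.0686 topmid [0.4719 0.0508
[... 1378 characters left out ...]
0.0143  0.0676]
side tip_box 0.82 [336. 168.] n 1825 ztop 0.0574 topmid [0.5986 0.198 ] [0.598  0.1956 0.0556]
side tip_box 0.7 [279. 262.] n 139 ztop 0.0696 topmid [ 0.4722 -0.0737] [ 0.4722 -0.0726  0.0678]
side tip_box 0.28 [376. 324.] n 1818 ztop 0.0902 topmid [ 0.6338 -0.2143] [ 0.6331 -0.2161  0.0893]
side beaker 0.75 [374. 323.] n 1789 ztop 0.0902 topmid [ 0.6343 -0.2143] [ 0.6364 -0.2166  0.0893]
side beaker 0.35 [308. 319.] n 305 ztop 0.0561 topmid [ 0.5208 -0.1787] [ 0.5206 -0.1791  0.0548]
side beaker 0.25 [335. 199.] n 144 ztop 0.1252 topmid [0.5784 0.0428] [0.5785 0.0427 0.1245]
side spare_vial 0.66 [310. 319.] n 347 ztop 0.0562 topmid [ 0.5208 -0.1774] [ 0.5206 -0.1779  0.0548]
```

Run:
```python
import cv2,numpy as np
a=cv2.imread('pics/scene1.png')[120:340,170:430];b=cv2.imread('pics/side1.png')[140:360,240:440]
cv2.imwrite('pics/c1.png',cv2.resize(a,None,fx=2.5,fy=2.5));cv2.imwrite('pics/c2.png',cv2.resize(b,None,fx=2.5,fy=2.5))
```

```text
(no output)
```

View pics/c1.png

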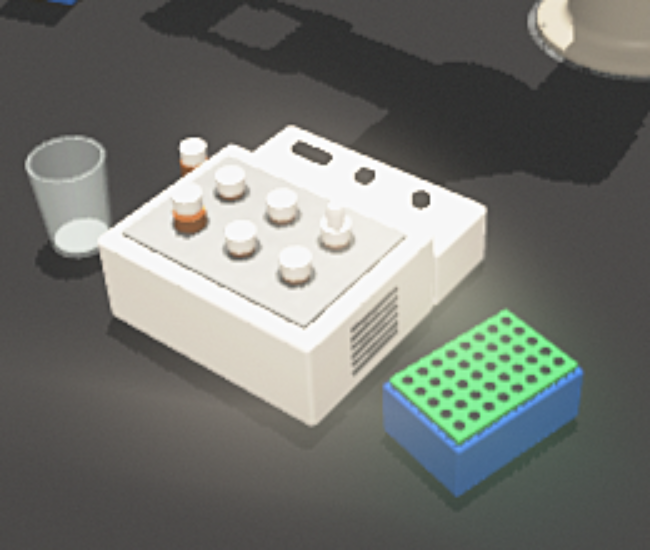

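View pics/c2.png

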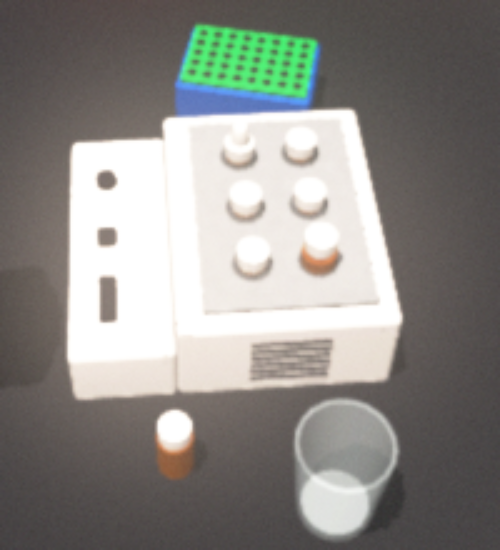

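The proud vial is at (246,203) in scene and (365,240) in side, the only one in the block with amber showing. The bar key is at (295,180) in scene and (280,263) in side. I'll move high above the vial, with the fingers shut and the jaw axis along world y.

```bash
python3 -m pendant '[0,-303,-596,0,0.258, 0,-303,-596,0,0.258, 0,-303,-596,0,0.258, 0,-303,-596,0,0.258, 0,-303,-596,0,0.258, 0,-303,-596,0,0.258, 0,-303,-596,0,0.258, 0,-303,-596,0,0.258, 0,-303,-596,0,0.258, 0,-303,-596,0,0.258, 0,-303,-596,0,0.258, 0,-303,-596,0,0.258]' 20
```

```text
t: 2.1
tcp_pos: [0.5045, -0.1767, 0.2269]
ee_rot: [-3.141, -0.0, -1.571]
wrist_force: [0.2, -0.2, -0.0]
grip_width: 0.18
```

```bash
python3 -m pendant '[0,-27,-31,0,0, 0,-55,-62,0,0, 0,-83,-93,0,0, 0,-114,-128,0,0, 0,-114,-128,0,0, 0,-114,-128,0,0, 0,-114,-128,0,0, 0,-114,-128,0,0]'
python3 - <<'E'
from h import *
s=get_state();print(s['t'],s['tcp_pos'],s['ee_rot'],s['grip_width'],s['wrist_force'])
for n in ['wrist','side']:
    p=get_image(n);save(p,n+'2.png')
    for l in ['proud_vial','vial1','bar_key','dropper_vial','square_key']:
        for d in cut_out(p,l)[:5]:
            w=world(p,d['region'])
            if len(w)==0: continue
            zt=np.percentile(w[:,2],97); top=w[abs(w[:,2]-zt)<.003]
            print(n,l,round(d['confidence'],2),np.round(d['xy']),'n',len(w),'ztop %.4f'%zt,'topmid',np.round((top.min(0)+top.max(0))/2,4)[:2],np.round(np.median(top,0),4))
E
```

```text
t: 2.77
tcp_pos: [0.6304, -0.0655, 0.2267]
ee_rot: [3.141, -0.0, -1.572]
wrist_force: [-1.1, -0.2, 0.2]
grip_width: 0.007
2.7667 [ 0.63041878 -0.06549872  0.22672311] [ 3.14091499e+00 -4.16110682e-04 -1.57201660e+00] 0.006772751197662019 [-1.05388582 -0.17369958  0.15446524]
wrist proud_vial 0.68 [315. 194.] n 873 ztop 0.1212 topmid [ 0.6343 -0.0624] [ 0.6345 -0.0628  0.1201]
wrist vial1 0.56 [246. 190.] n 762 ztop 0.1086 topmid [ 0.6322 -0.0077] [ 0.6324 -0.0079  0.1074]
wrist bar_key 0.32 [182. 243.] n 235 ztop 0.1245 topmid [0.5851 0.0486] [0.5852 0.0481 0.1239]
wrist dropper_vial 0.7 [183. 244.] n 272 ztop 0.3107 topmid [ 0.6659 -0.035 ] [ 0.6659 -0.035   0.3108]
side proud_vial 0.56 [365. 239.] n 242 ztop 0.1219 topmid [ 0.6322 -0.0641] [ 0.6322 -0.0648  0.1203]
side vial1 0.69 [339. 220.] n 159 ztop 0.1091 topmid [ 0.5804 -0.0102] [ 0.5813 -0.011   0.1077]
side vial1 0.62 [363. 221.] n 151 ztop 0.1088 topmid [ 0.6311 -0.0091] [ 0.6308 -0.0092  0.1073]
side vial1 0.57 [340. 246.] n 134 ztop 0.1090 topmid [ 0.5822 -0.0659] [ 0.5823 -0.0671  0.1075]
side dropper_vial 0.65 [334. 198.] n 156 ztop 0.1258 topmid [0.5795 0.044 ] [0.5788 0.0431 0.1247]
side square_key 0.58 [281. 235.] n 68 ztop 0.0693 topmid [ 0.47   -0.0136] [ 0.471  -0.0139  0.0673]
```

View pics/wrist2.png

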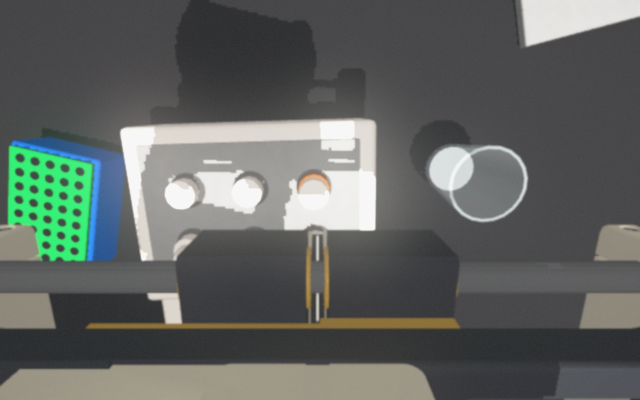

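View pics/side2.png

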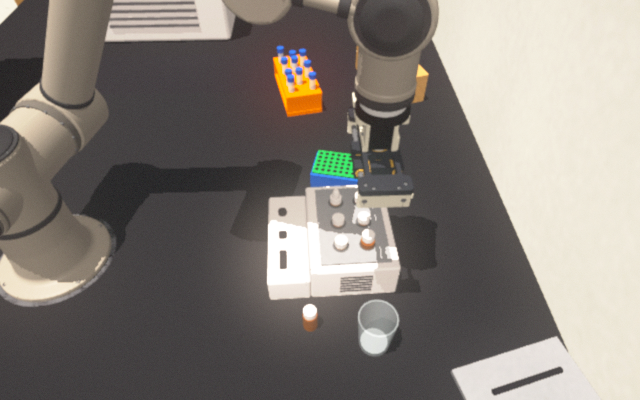

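Wrist view: the amber-ringed proud cap is at (315,190), right in line with the closed fingers. The three estimates agree on about (0.6335, -0.063), top at 0.120. I'll descend to just above it.

```bash
python3 -m pendant '[0,0,0,30,0, 0,0,0,60,0, 0,0,0,80,0, 0,0,0,92,0, 0,0,0,95,0, 0,0,0,95,0, 0,0,0,95,0]'
python3 - <<'E'
from h import *
s=get_state();print(s['tcp_pos'],s['wrist_force'])
p=get_image('side');save(p,'side3.png')
cv2.imwrite('pics/c3.png',cv2.resize(cv2.imread('pics/side3.png')[140:320,250:450],None,fx=3,fy=3))
p=get_image('scene');save(p,'scene3.png')
cv2.imwrite('pics/c4.png',cv2.resize(cv2.imread('pics/scene3.png')[120:300,170:370],None,fx=3,fy=3))
E
```

```text
t: 3.95
tcp_pos: [0.6318, -0.0646, 0.1326]
ee_rot: [-3.14, -0.0, -1.571]
wrist_force: [0.5, 0.2, 0.4]
grip_width: 0.003
[ 0.63180609 -0.0645863   0.13261277] [0.49148142 0.18562755 0.44215618]
```

View pics/c3.png

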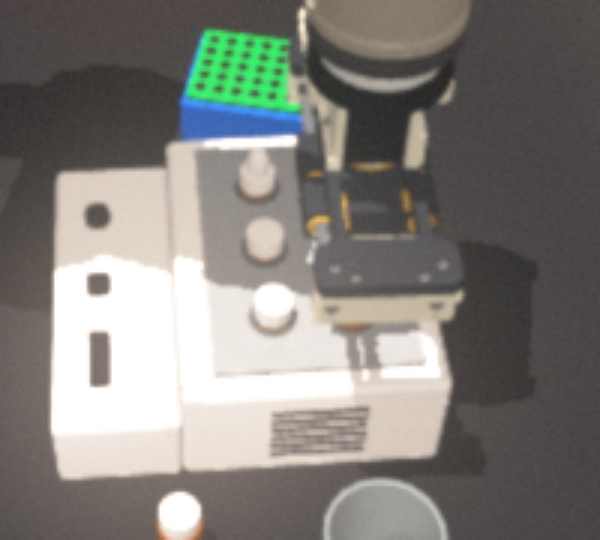

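View pics/c4.png

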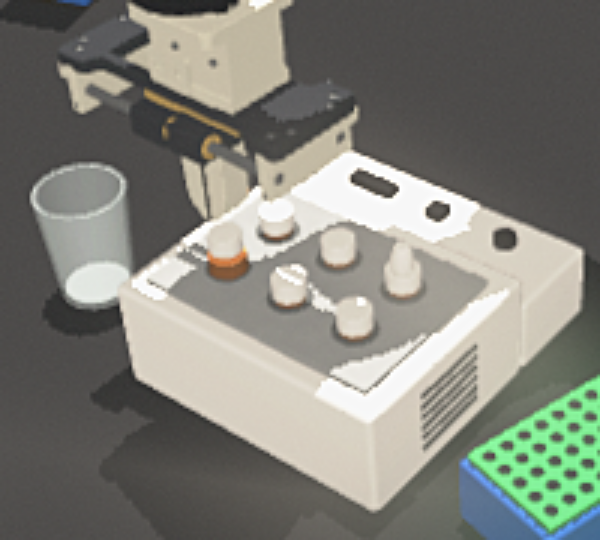

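Run:
```python
from h import *
p=get_image('scene')
im=cv2.cvtColor(p['pixels'],cv2.COLOR_RGB2BGR)[120:300,170:370]; im=cv2.resize(im,None,fx=4,fy=4,interpolation=cv2.INTER_NEAREST)
t=np.array(get_state()['tcp_pos']);print(t)
def pr(X):
    c=np.array(p['R'])@X+np.array(p['t']).ravel(); return ((p['fx']*c[0]/c[2]+p['cx']-170)*4,(p['fy']*c[1]/c[2]+p['cy']-120)*4)
P=[pr(t+np.array([sx*.0095,sy*.019,0])) for sx,sy in((1,1),(1,-1),(-1,-1),(-1,1))]
cv2.polylines(im,[np.array(P,int)],True,(0,0,255),1)
a=np.linspace(0,6.28,40)
cv2.polylines(im,[np.array([pr(np.array([.6335+.012*np.cos(q),-.063+.012*np.sin(q),.120])) for q in a],int)],True,(0,255,0),1)
cv2.imwrite('pics/c5.png',im[100:500,0:600])
```

```text
[ 0.63195319 -0.06465538  0.13312653]
```

View pics/c5.png

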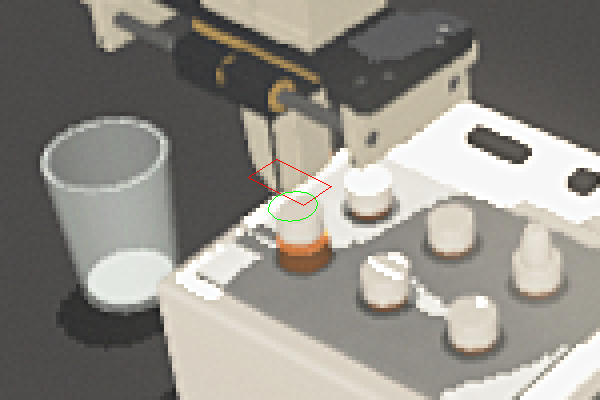

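Run:
```python
from h import *
for n in ['scene','side']:
    p=get_image(n); w=world(p,np.ones((400,640),bool))
    near=(abs(w[:,0]-.633)<.035)&(abs(w[:,1]+.063)<.035)
    for a,b in((.115,.124),(.131,.137),(.137,.145),(.145,.155)):
        q=w[near&(w[:,2]>a)&(w[:,2]<b)]
        if len(q): print(n,a,len(q),'x',np.round(np.percentile(q[:,0],[2,50,98]),4),'y',np.round(np.percentile(q[:,1],[2,50,98]),4))
    d=[d for d in cut_out(p,'proud_vial')[:1]]
    if d:
        q=world(p,d[0]['region']);q=q[q[:,2]>.112];print(n,'cap',len(q),np.round(q.min(0),4),np.round(q.max(0),4))
print(get_state()['tcp_pos'])
```

```text
scene 0.115 93 x [0.6241 0.6355 0.6462] y [-0.0722 -0.0584 -0.049 ]
scene 0.131 10 x [0.6296 0.6415 0.6433] y [-0.0681 -0.0649 -0.0566]
scene 0.137 28 x [0.6322 0.6421 0.6433] y [-0.0768 -0.061  -0.0494]
scene 0.145 83 x [0.6219 0.6414 0.6434] y [-0.0789 -0.0546 -0.0452]
scene cap 101 [ 0.6231 -0.0742  0.112 ] [ 0.6464 -0.0477  0.1224]
[ 0.63145469 -0.06451017  0.1323094 ]
```

Measured in the scene camera, the fingers and the cap are about 1 mm apart in x and y. I'll correct that and press down slowly.

```bash
python3 -m pendant '[0,-1,-1,2,0, 0,-1,-1,4,0, 0,-1,-1,6,0, 0,-1,-1,8,0, 0,-1,-1,10,0, 0,-1,-1,12,0, 0,-1,-1,14,0, 0,-1,-1,16,0, 0,-1,-1,17,0, 0,-1,-1,18,0, 0,-1,-1,19,0, 0,-1,-1,19,0]'
```

```text
t: 5.3
tcp_pos: [0.6322, -0.0635, 0.1125]
ee_rot: [3.141, -0.0, -1.571]
wrist_force: [-0.5, -0.2, 2.0]
grip_width: 0.007
```

```bash
python3 -m pendant '[0,0,0,0.5,0, 0,0,0,1,0, 0,0,0,1.5,0, 0,0,0,2,0, 0,0,0,2.5,0, 0,0,0,3,0, 0,0,0,3,0]';python3 -c "
from h import *
print(get_state()['wrist_force'],get_state()['tcp_pos'])"
```

```text
t: 5.88
tcp_pos: [0.6322, -0.0635, 0.1096]
ee_rot: [3.141, -0.0, -1.571]
wrist_force: [-2.3, -0.2, 2.2]
grip_width: 0.009
[-2.28875414 -0.19635279  2.23257893] [ 0.63216404 -0.0634716   0.10955004]
```

```bash
python3 -m pendant '[0,0,0,0.3,0, 0,0,0,0.6,0, 0,0,0,0.9,0, 0,0,0,1.2,0, 0,0,0,1.2,0]'; python3 -m pendant '[0,0,0,0.3,0, 0,0,0,0.6,0, 0,0,0,0.6,0]'
```

```text
t: 6.3
tcp_pos: [0.6322, -0.0635, 0.1084]
ee_rot: [3.141, -0.0, -1.571]
wrist_force: [-2.7, -0.3, 3.1]
grip_width: 0.01
t: 6.55
tcp_pos: [0.6322, -0.0635, 0.1083]
ee_rot: [-3.142, -0.0, -1.571]
wrist_force: [-2.6, 1.0, 5.9]
grip_width: 0.006
```

```bash
python3 -m pendant '[0,0,0,0.3,0, 0,0,0,0.6,0, 0,0,0,0.6,0, 0,0,0,0.6,0]'
```

```text
t: 6.88
tcp_pos: [0.6322, -0.0635, 0.1082]
ee_rot: [-3.141, -0.0, -1.571]
wrist_force: [-4.6, 0.6, 8.0]
grip_width: 0.003
```

The vial stopped dead at 0.108 with the force rising to 8 N, so it's seated. Next: retract, check, and move over the key.

```bash
python3 -m pendant '[0,0,0,-5,0, 0,0,0,-30,0, 0,0,0,-60,0, 0,3,30,-70,0, 0,6,60,-70,0, 0,8,90,-70,0, 0,8,120,-70,0, 0,8,145,-70,0, 0,8,159,-70,0, 0,8,159,-70,0, 0,8,159,-70,0, 0,8,159,-70,0]'
python3 - <<'E'
from h import *
s=get_state();print(s['t'],s['tcp_pos'],s['wrist_force'])
t=np.array(s['tcp_pos'])
for n in ['scene','side']:
    p=get_image(n);save(p,n+'6.png')
    for l in ['proud_vial','vial1','bar_key']:
        for d in cut_out(p,l)[:5]:
            w=world(p,d['region'])
            if len(w)==0: continue
            zt=np.percentile(w[:,2],97); top=w[abs(w[:,2]-zt)<.003]
            print(n,l,round(d['confidence'],2),np.round(d['xy']),'n',len(w),'ztop %.4f'%zt,'topmid',np.round((top.min(0)+top.max(0))/2,4))
    w=world(p,np.ones((400,640),bool)); q=w[(abs(w[:,:2]-t[:2])<.035).all(1)&(w[:,2]>t[2]+.002)&(w[:,2]<t[2]+.02)]
    if len(q): print(n,'finger',len(q),np.round(np.percentile(q,[2,98],axis=0),4))
cv2.imwrite('pics/c6.png',cv2.resize(cv2.imread('pics/scene6.png')[100:300,170:370],None,fx=3,fy=3))
E
```

```text
t: 7.88
tcp_pos: [0.4746, -0.0718, 0.1775]
ee_rot: [-3.14, -0.001, -1.571]
wrist_force: [0.2, -0.0, -0.0]
grip_width: 0.002
7.8833 [ 0.47455925 -0.07177612  0.17754693] [ 0.24463581 -0.03011214 -0.0118684 ]
scene proud_vial 0.66 [248. 203.] n 130 ztop 0.1084 topmid [ 0.6344 -0.0611  0.1075]
scene vial1 0.66 [262. 194.] n 98 ztop 0.1083 topmid [ 0.5862 -0.0597  0.1073]
scene vial1 0.63 [269. 216.] n 150 ztop 0.1085 topmid [ 0.6321 -0.0056  0.1071]
scene vial1 0.48 [288. 226.] n 154 ztop 0.1082 topmid [0.6319 0.0496 0.1074]
scene finger 103 [[ 0.4641 -0.0854  0.1799]
 [ 0.4869 -0.0519  0.1973]]
side proud_vial 0.63 [362. 219.] n 154 ztop 0.1090 topmid [ 0.6306 -0.0087  0.1078]
side proud_vial 0.62 [366. 240.] n 152 ztop 0.1092 topmid [ 0.6315 -0.0639  0.1083]
side vial1 0.66 [338. 244.] n 172 ztop 0.1090 topmid [ 0.5824 -0.0655  0.1079]
side vial1 0.54 [360. 196.] n 137 ztop 0.1087 topmid [0.6285 0.0454 0.1081]
side vial1 0.44 [336. 219.] n 154 ztop 0.1092 topmid [ 0.5804 -0.0105  0.108 ]
side vial1 0.44 [364. 219.] n 156 ztop 0.1090 topmid [ 0.6306 -0.0087  0.1078]
side bar_key 0.67 [309. 318.] n 366 ztop 0.0565 topmid [ 0.5208 -0.1776  0.0558]
side bar_key 0.58 [281. 262.] n 138 ztop 0.0699 topmid [ 0.4723 -0.0733  0.0693]
```

View pics/c6.png

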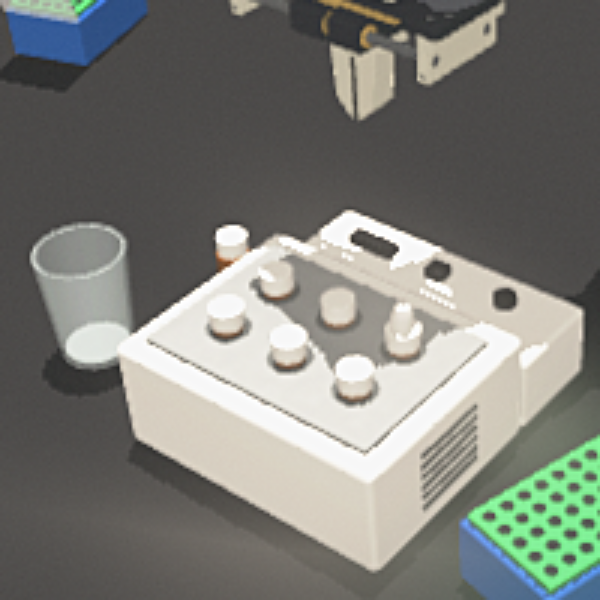

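The cap is now level with the others in both cameras (0.108), and the fingers are aligned with the key to about 1 mm. Descending to the key.

```bash
python3 -m pendant '[0,0,1,30,0, 0,0,1,60,0, 0,0,1,80,0, 0,0,1,95,0, 0,0,1,102,0, 0,0,1,104,0, 0,0,1,104,0, 0,0,1,104,0]'; python3 -m pendant '[0,0,0,1,0, 0,0,0,2,0, 0,0,0,3,0, 0,0,0,4,0, 0,0,0,5,0, 0,0,0,6,0, 0,0,0,7,0, 0,0,0,7,0]'
```

```text
t: 8.95
tcp_pos: [0.4729, -0.0717, 0.0741]
ee_rot: [-3.14, -0.001, -1.571]
wrist_force: [-0.5, -0.1, 0.3]
grip_width: 0.003
t: 9.62
tcp_pos: [0.4723, -0.0715, 0.0663]
ee_rot: [-3.141, -0.0, -1.571]
wrist_force: [-0.1, -0.1, 3.4]
grip_width: 0.006
```

```bash
python3 -m pendant '[0,0,0,0.7,0, 0,0,0,1.4,0, 0,0,0,2.1,0, 0,0,0,2.8,0, 0,0,0,3,0, 0,0,0,3,0]'; python3 -m pendant '[0,0,0,0.4,0, 0,0,0,0.8,0, 0,0,0,0.8,0]'
```

```text
t: 10.12
tcp_pos: [0.4723, -0.0715, 0.0633]
ee_rot: [-3.141, -0.0, -1.571]
wrist_force: [0.0, 0.4, 5.1]
grip_width: 0.005
t: 10.37
tcp_pos: [0.4724, -0.0715, 0.0631]
ee_rot: [-3.141, -0.0, -1.571]
wrist_force: [-1.5, 0.1, 10.2]
grip_width: 0.006
```

Dead stop at 0.063 with 10 N, so the key is fully down. Hold briefly, then withdraw straight up.

```bash
python3 -m pendant '[0,0,0,0,0, 0,0,0,0,0, 0,0,0,-4,0, 0,0,0,-10,0, 0,0,0,-30,0, 0,0,0,-60,0, 0,0,0,-90,0, 0,0,0,-120,0, 0,0,0,-140,0, 0,0,0,-140,0, 0,0,0,-140,0]'; python3 -m pendant '[0,40,0,0,0, 0,80,0,0,0, 0,120,0,0,0, 0,160,0,0,0, 0,160,0,0,0, 0,160,0,0,0, 0,160,0,0,0, 0,160,0,0,0]'
python3 - <<'E'
from h import *
s=get_state();print(s['t'],s['tcp_pos'],s['wrist_force'],s['joint_vel'])
for n in ['scene','side']:
    p=get_image(n);save(p,n+'7.png')
    for l in ['proud_vial','dropper_vial','vial1','bar_key','round_key','square_key','tip_box','beaker','spare_vial']:
        for d in cut_out(p,l)[:5]:
            if d['confidence']<.4: continue
            w=world(p,d['region'])
            if len(w)==0: continue
            zt=np.percentile(w[:,2],97); top=w[abs(w[:,2]-zt)<.003]
            print(n,l,round(d['confidence'],2),np.round(d['xy']),'ztop %.4f'%zt,'topmid',np.round((top.min(0)+top.max(0))/2,4))
cv2.imwrite('pics/c7.png',cv2.resize(cv2.imread('pics/side7.png')[120:360,220:440],None,fx=2.5,fy=2.5))
E
```

```text
t: 11.28
tcp_pos: [0.4725, -0.0715, 0.2032]
ee_rot: [-3.14, -0.001, -1.571]
wrist_force: [0.0, 0.7, 0.0]
grip_width: 0.003
t: 11.95
tcp_pos: [0.4718, -0.23, 0.2017]
ee_rot: [3.14, 0.001, -1.57]
wrist_force: [-0.1, -0.0, 0.9]
grip_width: 0.002
11.95 [ 0.4718188  -0.22996857  0.20165209] [-0.10094389 -0.00400891  0.87108548] [ 1.12433021e-02 -1.05152663e-02 -6.31402403e-03 -2.24895275e-03
  1.75626308e-05 -5.22636633e-04]
scene proud_vial 0.65 [244. 205.] ztop 0.1090 topmid [ 0.6356 -0.0585  0.1078]
scene proud_vial 0.4 [287. 234.] ztop 0.0906 topmid [ 0.6061 -0.0065  0.0905]
scene dropper_vial 0.6 [305. 210.] ztop 0.1250 topmid [0.5823 0.0491 0.124 ]
scene vial1 0.63 [288. 228.] ztop 0.1090 topmid [0.6319 0.0494 0.108 ]
scene vial1 0.61 [280. 201.] ztop 0.1084 topmid [ 0.5836 -0.0073  0.1074]
scene vial1 0.6 [265. 219.] ztop 0.1085 topmid [ 0.6319 -0.0057  0.1075]
scene vial1 0.46 [262. 192.] ztop 0.1085 topmid [ 0.5862 -0.0604  0.1071]
scene round_key 0.63 [341. 199.] ztop 0.0686 topmid [0.4722 0.0513 0.0673]
scene square_key 0.59 [281. 200.] ztop 0.1085 topmid [ 0.5839 -0.0073  0.10
[... 277 characters left out ...]
opmid [ 0.6316 -0.0638  0.109 ]
side dropper_vial 0.52 [333. 197.] ztop 0.1262 topmid [0.5794 0.0429 0.1257]
side dropper_vial 0.4 [343. 248.] ztop 0.0912 topmid [ 0.6059 -0.0099  0.0907]
side vial1 0.67 [340. 243.] ztop 0.1089 topmid [ 0.5815 -0.0649  0.108 ]
side vial1 0.55 [336. 218.] ztop 0.1088 topmid [ 0.5795 -0.0095  0.1077]
side vial1 0.54 [361. 197.] ztop 0.1090 topmid [0.6285 0.0464 0.1082]
side vial1 0.47 [362. 218.] ztop 0.1093 topmid [ 0.6308 -0.0091  0.1085]
side tip_box 0.69 [340. 168.] ztop 0.0574 topmid [0.5975 0.1977 0.0569]
side beaker 0.89 [374. 327.] ztop 0.0902 topmid [ 0.6337 -0.2138  0.0898]
side spare_vial 0.71 [309. 317.] ztop 0.0562 topmid [ 0.5208 -0.1774  0.0553]
```

View pics/c7.png

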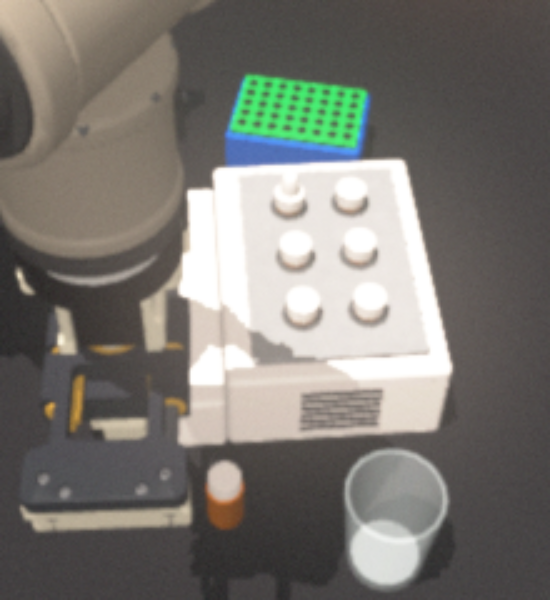

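All the flat caps are level and the bench items haven't moved. The arm hides the keys from the side camera, so I'll check the bar key's height by depth in the scene camera.

Run:
```python
from h import *
p=get_image('scene'); w=world(p,np.ones((400,640),bool))
k=(abs(w[:,0]-.476)<.005)&(abs(w[:,1]+.069)<.014)
print(k.sum(),np.percentile(w[k,2],[10,50,90]) if k.any() else None)
save(p,'scene8.png');cv2.imwrite('pics/c8.png',cv2.resize(cv2.imread('pics/scene8.png')[120:280,200:370],None,fx=3,fy=3))
```

```text
50 [0.05836462 0.0660321  0.06842202]
```

View pics/c8.png

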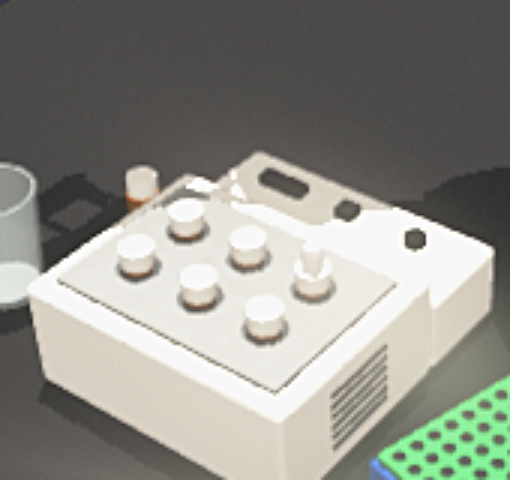

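Run:
```python
from h import *
for i in range(2):
    p=get_image('scene'); m=p['pixels'].max(2)<90
    for nm,c in(('bar',(.476,-.069)),('sq',(.474,-.009)),('rnd',(.472,.051))):
        w=world(p,m); k=(abs(w[:,0]-c[0])<.012)&(abs(w[:,1]-c[1])<.022)&(w[:,2]>.05)
        print(nm,k.sum(),np.round(np.percentile(w[k,2],[25,50,75,95]),4))
```

```text
bar 74 [0.0654 0.0663 0.0673 0.0685]
sq 15 [0.0643 0.066  0.0673 0.0686]
rnd 20 [0.0642 0.0659 0.0665 0.068 ]
bar 69 [0.0655 0.0665 0.0673 0.0683]
sq 13 [0.0652 0.0659 0.0664 0.068 ]
rnd 19 [0.0638 0.0666 0.0679 0.0685]
```

The bar key is at the same height as the other two keys, so it has sprung back. Handing in.

```bash
python3 -c "
from workcell import arm
print(arm.job_done())"
```

```text
the job is handed in; nothing more can be done
None
```

I pressed the proud vial down onto its seat, then pressed the bar key fully down and let it spring back, and handed the job in at about 12 s of robot time.

- **Vial:** it stopped dead at about 108 mm, with the wrist reading about 8 N. Both cameras put its cap top within about 1 mm of the ordinary vials.
- **Bar key:** it stopped dead with the fingertips at about 63 mm, with the wrist reading about 10 N. In the last check it was level with the other two keys in the scene camera. I could not confirm this from the side camera, because the arm hid the keys there. The networks did not report the bar key in either of the last pictures, so this rests on depth readings.
- **Everything else:** in the last pictures the other vials, the tip box and the beaker were within about 2 mm of where they started. The spare vial was too, though only the side camera reported it then. The arm ended clear of everything, about 0.20 m above the bench.

The two fixed cameras disagreed by 4–5 mm in position. I settled this by measuring the fingers and the targets in the same picture.

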